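Roll the clay pin to its start line

TASK

Push the top of the wooden rolling pin sideways so that it rolls across the canvas board and comes to rest on the strip of tape that marks the start line, lying squarely along it and centred over it. Nothing is to be picked up: do not lift the pin, nor reach the fingers down beside it to pinch or shove it. Leave the saucers, the jar, the stamp and the caliper where they are.

Things in the scene. Friction and masses are not known exactly. Their poses are not given: they have to be found in the camera images.
- pin: Rolling pin of light wood lying on the canvas: barrel 60 mm in diameter, 180 mm long, with a 45 mm handle (24 mm thick) at each end, about 0.32 kg. Origin: centre of the barrel, on its axis, 30 mm above the canvas. x axis along the pin; its y and z axes turn about x as it rolls. It rolls with a little drag and stays where it is left. A finger on its crest travels twice as far as the pin.
- tape: The start line: a flat strip of cream masking tape 18 mm wide and 280 mm long, stuck on the canvas board. Origin: centre of the strip, at the canvas surface. x axis along the strip, y axis across it, z up. At the start the pin lies 65 to 110 mm from it, to either side of it (+y or -y).
- board: The work board: a fixed wooden board covered with grey canvas, 300 mm along its x by 380 mm along its y, 12 mm thick; the canvas is 12 mm above the bench. Origin: centre of its underside, on the bench. The tape and the pin lie nearly along its x axis.
- saucer0: Lowest of a stack of three unglazed saucers, each 132 mm in diameter, pitch 12 mm, 39 mm high in all, on the bench beside the board. Origin: centre of the underside. Leave alone.
- saucer1: Middle saucer of the stack. Origin: centre of its underside. Leave alone.
- saucer2: Top saucer of the stack. Origin: centre of its underside. Leave alone.
- jar: Clear plastic container with a white twist cap, 68 mm in diameter, 85 mm high, standing on the bench beside the board. Origin: centre of its underside. Leave alone.
- stamp: Dark wooden hand stamp standing upright on the bench beside the board, 44 mm in diameter at the foot, 70 mm high. Origin: centre of its underside. Leave alone.
- caliper: Stainless steel caliper lying flat on the bench beyond the board, 230 mm long, 9 mm thick. Origin: on its beam, at the bench; x axis along the beam. Leave alone.

How it is judged (in metres and radians):
On the way:
1. the pin has rolled over by a quarter turn or so (1.5 rad) (angle between pin's own z axis and vertical above 1.5 rad), for 0.02 s.
At the end, for the whole second after the job is handed in: The pin lies at rest on the canvas board (axis 30 mm above the canvas, within 4 mm), its axis within 9 mm of the tape's centre line, within 0.10 rad of the tape's direction, and its middle within 60 mm of the middle of the tape (y of pin in the frame of tape between -0.009 and 0.009 m and x of pin in the frame of tape between -0.06 and 0.06 m and angle between the x axis of pin and the x axis of tape, either way round below 0.1 rad and height (world z) of pin between 0.038 and 0.046 m and linear speed of pin below 0.01 m/s and angular speed of pin below 0.2 rad/s); the robot touches nothing.
It fails at once if the pin is lifted more than 12 mm off the canvas (height (world z) of pin above 0.054 m).
It fails at once if fingers reach down beside the pin to pinch or shove it (they push on it while the grasp point between the pads, 19 mm behind the fingertips, is less than 20 mm above the height of the pin's axis) (contact force between the fingers and pin above 0.5 N and height (world z) of the grasp point below 0.062 m).
It fails at once if a saucer, the jar, the stamp or the caliper has moved more than 15 mm (distance of any of saucer0, saucer1, saucer2, jar, stamp, caliper from where it was at the start of the episode above 0.015 m).
It also fails if it takes over 58 s, if anything falls off the work surface, if the arm or the gripper's body presses on something with over 40 N, if the wrist force passes 120 N, or if a joint passes its speed limit or range.

ROBOT

A 6-joint arm with a two-finger parallel gripper is mounted at the origin on the work surface. World frame = base frame: x ahead of the robot, y to its left, z up, the work surface at z = 0. Lengths are in m, angles in degrees, forces in N, time in s.
With the tool pointing down it reaches from about 0.325 to 0.875 m from the base axis. Payload 4.4 kg.
Tool frame: the origin (TCP) lies on the centre line of the jaws, within the pads' length; the fingertips stand tcp_to_tips ahead of it and the grasp point (between the pads) is the TCP (tcp_to_tips is the distance from the TCP to the fingertips, in m); z points along the fingers, y is the direction in which the jaws open and shut (so a half turn about z gives the same grasp; the last joint's range is limited). The gripper opens to 85 mm and grips with 20 to 120 N. Pads are 22 mm wide; open, the fingers measure 114 mm over their backs; the gripper's body (76 mm by 85 mm) begins 54 mm behind the grasp point. The pads swing forward as they close: fully open they stand 13 mm farther back than shut.
Start: joints at [63.283, 11.837, 88.321, -0, 79.842, -8.623], TCP at [0.179, 0.547, 0.25] pointing down, gripper open.
Joint ranges: [-156.59, 156.59], [-49.26, 127.26], [12.9, 141.05], [-63.56, 243.56], [4.71, 150.69], [-161.64, 161.64]. Speed limits (degrees/s): [159.86, 159.86, 180, 180, 180, 180].

INTERFACE

Orientations are given as [roll, pitch, yaw] about the fixed x, y, z axes, in that order (R = Rz(yaw) Ry(pitch) Rx(roll)).
In Python, from workcell import get_state, snapshot, sign_off, tcp_to_tips gives the robot as it stands.
- The arm moves only by the tool servo_tool, never from a script. Its argument "motion" is a list of rows, each an object with "angular": the turn, a rotation vector about the tool's x, y, z in degrees, a list of three; "translation": the shift along the tool's x, y, z in mm, a list of three; "gripper": the opening, from 0 (shut) to 1 (fully open). In form: [{"angular": [ax, ay, az], "translation": [x, y, z], "gripper": gripper}, ...]. A call has exactly 8 rows; each row is the pose to reach, as a shift and turn from the pose measured when the call began, along the tool's axes at that moment; what a row does not reach only later rows make up. A row lasts 1/12 s, in which the tool goes at most 41.7 mm and 7.16 degrees, less where a joint would pass 70% of its speed; a pose out of reach is approached as far as the arm can. A call with a gripper value outside its range is refused whole. The fingers move at their own pace and stop on an object; "newtons" is the grip in N (left out, the last holds). Time passes only in rows, so rows that repeat a pose let the fingers close, or fill a call up. It gives the time, the measured TCP pose, the force and the opening at its end, in the units of the state.
- get_state(): the state, without advancing time (a new reading comes with each control period).
- snapshot(name): name is "scene" or "top"; returns a dict with "pixels" (480x640x3 uint8, red, green, blue), "depth" (480x640 float32, m along the optical axis (not along the pixel's ray), 0 where there is no reading), "fovy" (degrees; the focal length in pixels is half the picture's height over the tangent of half this angle, whatever the lens; pixels are square), "cx", "cy" (the principal point, pixels), "dist_coeffs" ([k1, k2, p1, p2, k3] as OpenCV has them; the pictures are not rectified), "R" (3x3) and "t" (3): a world point X has camera coordinates R X + t. Camera axes: x right, y down, z forward; pixel columns grow to the right and rows downward; lengths in m; the calibration is good to about 2 mm. A picture is of the moment at which its call begins.
- sign_off(): hands the job in, once; it reports no verdict.
The state is a dict: "time_s": time; "joint_positions": joint angles; "qd": joint speeds; "joint_efforts": joint torques, N m; "tool_pos": TCP position; "ee_rot": TCP orientation; "wrist_force": force on the tool from outside, world axes, zero at the start; "wrist_torque": the same for the moment, N m; "opening": finger opening in m.
Only numpy, scipy, OpenCV 4.12 (cv2) and the standard library are available. Lean on these libraries where they do the work, as an engineer would, in place of code of your own. Each camera call takes 0.05 s, during which the arm holds its last target. There are 200 camera calls.

## Working session

There is one attempt and no reset: what is moved stays moved. The work goes in short steps, Python scripts to look and compute and a tool call to move; the robot and the scene stay as the last step left them, time stands still between calls to the robot, and variables do not carry over. Pictures are saved under pics/ and viewed, about 8 in all and at most 12, crops included, and the job is handed in when it is done.

Besides the shell and the picture viewer there is one more tool, called after "Request:" as name([rows], argument=value, ...), one row to a line, values as JSON. servo_tool: Moves the arm, as the interface text tells. Its arguments: {"type":"object","properties":{"motion":{"type":"array"},"newtons":{"type":"number"}},"required":["motion"]}

```bash
mkdir -p pics; cat > h.py <<'E'
import numpy as np, cv2
from workcell import *
def save(s,f,crop=None,k=1):
    im=s["pixels"][:,:,::-1]
    if crop: x0,y0,x1,y1=crop; im=cv2.resize(im[y0:y1,x0:x1],None,fx=k,fy=k,interpolation=cv2.INTER_CUBIC)
    cv2.imwrite("pics/"+f,im)
def rays(s,uv):
    f=240/np.tan(np.radians(s["fovy"])/2)
    K=np.array([[f,0,s["cx"]],[0,f,s["cy"]],[0,0,1]])
    n=cv2.undistortPoints(np.array(uv,float).reshape(-1,1,2),K,np.array(s["dist_coeffs"])).reshape(-1,2)
    R=np.array(s["R"]);return -R.T@np.array(s["t"]),np.c_[n,np.ones(len(n))]@R
def onplane(s,uv,z):
    o,d=rays(s,uv);return o+d*((z-o[2])/d[:,2])[:,None]
def cloud(s):
    v,u=np.mgrid[0:480,0:640];uv=np.c_[u.ravel(),v.ravel()]
    o,d=rays(s,uv);return (o+d*s["depth"].reshape(-1,1)).reshape(480,640,3)
E
python3 - <<'E'
from h import *
for n in("scene","top"):
    s=snapshot(n);save(s,n+"0.png");print(n,s["fovy"],-np.array(s["R"]).T@s["t"])
print(get_state(),tcp_to_tips)
E
```

```text
scene 52.758127558376444 [ 1.10577648 -0.28069418  0.67456343]
top 51.52613280382686 [0.50619804 0.06015765 0.92140782]
{'time_s': 0.1, 'joint_positions': array([ 6.32836768e+01,  1.18828844e+01,  8.83969456e+01,  1.80369579e-03,
        7.98422984e+01, -8.62235913e+00]), 'qd': array([-0.01117111, -0.01560991, -0.22467482,  0.03941891,  0.04235241,
       -0.03825158]), 'joint_efforts': array([ 3.56245155e-04, -3.84088755e+01, -2.92552114e+01, -2.28763774e-04,
        4.88834776e-03,  1.10499923e-05]), 'tool_pos': array([0.17828205, 0.54598071, 0.24920423]), 'ee_rot': array([-1.79879518e+02, -2.00643164e-02,  1.61905695e+02]), 'wrist_force': array([ 0.03684074, -0.22755884, -0.47402426]), 'wrist_torque': array([-0.03248953, -0.00536875,  0.00929496]), 'opening': 0.08558745280072674} 0.019
```

View pics/top0.png

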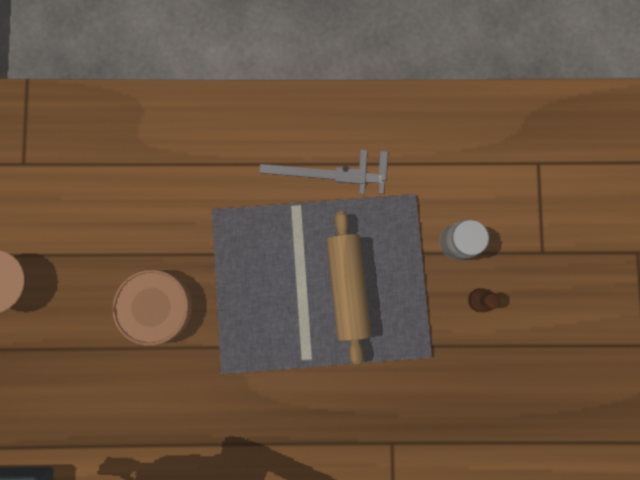

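View pics/scene0.png

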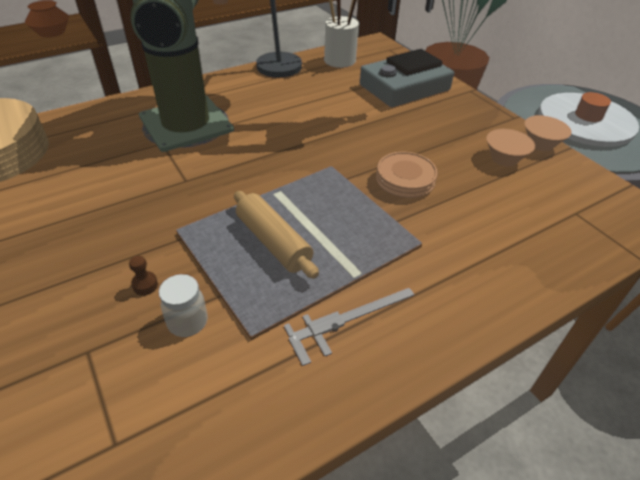

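The top view shows the tape running from (297,206) to (306,359). The pin lies to its right, with handle ends at (341,213) and (357,362). The saucers are left of the board, the jar and stamp right of it, and the caliper above.

```bash
cat >> h.py <<'E'
def tape(s):
    hsv=cv2.cvtColor(s["pixels"],cv2.COLOR_RGB2HSV); p=s["pixels"].astype(int)
    m=np.zeros((480,640),bool); m[200:365,285:315]=1
    m&=(p.min(2)>110); v,u=np.nonzero(m)
    P=onplane(s,np.c_[u,v],.012)[:,:2]
    (c,sz,a)=cv2.minAreaRect((P*1000).astype(np.float32)); b=cv2.boxPoints((c,sz,a))
    vx,vy,_,_=cv2.fitLine((P*1000).astype(np.float32),cv2.DIST_L2,0,.01,.01).ravel()
    return np.array(c)/1000,sz,np.array([vx,vy])*np.sign(vx)
def pin(s,tp):
    # barrel centre and axis from the cloud, top surface above the canvas
    from scipy.optimize import least_squares
    c,_,d=tp; n=np.array([-d[1],d[0]])
    C=cloud(s).reshape(-1,3); q=C[:,:2]-c
    C=C[(abs(q@d)<.17)&(abs(q@n)<.15)&(C[:,2]>.03)&(C[:,2]<.08)]; q=C[:,:2]-c
    X=q@d;Y=q@n;Z=C[:,2]
    x0=(X.min()+X.max())/2; k=abs(X-x0)<.08
    f=least_squares(lambda p:np.hypot((Y[k]-p[0]-p[1]*X[k]),Z[k]-p[2])-.03,[np.median(Y),0,.042],loss="soft_l1",f_scale=.001).x
    return dict(x=x0,y=f[0]+f[1]*x0,slope=f[1],zax=f[2],ext=(X.min(),X.max()),n=len(X))
E
python3 - <<'E'
from h import *
s=snapshot("top");t=tape(s);print(t);p=pin(s,t);print(p)
c,_,d=t;n=np.array([-d[1],d[0]]);print("pin world",c+d*p['x']+n*p['y'],"tapeyaw",np.degrees(np.arctan2(d[1],d[0])))
print(onplane(s,[(297,206),(306,359)],.012),"board",onplane(s,[(212,210),(417,196),(431,357),(221,373)],.012))
print("obj",onplane(s,[(152,308),(467,240),(485,300),(383,178)],.03))
s2=snapshot("scene");print("scene pin",pin(s2,t)); print(get_state()["time_s"])
E
```

```text
(array([0.51840063, 0.07852566]), (280.6457824707031, 19.130313873291016), array([0.99778   , 0.06659578], dtype=float32))
{'x': np.float64(-0.01573792892250834), 'y': np.float64(-0.08330375234171881), 'slope': np.float64(0.03513342134057763), 'zax': np.float64(0.04210300015655187), 'ext': (np.float64(-0.1495913618960384), np.float64(0.11811550405102171)), 'n': 4130}
pin world [ 0.50824532 -0.00564124] tapeyaw 3.8184829
[[0.6564635  0.08514724 0.012     ]
 [0.37888803 0.06958748 0.012     ]] board [[ 0.64962284  0.24170008  0.012     ]
 [ 0.67420729 -0.13739645  0.012     ]
 [ 0.38107017 -0.15489891  0.012     ]
 [ 0.35566207  0.22126569  0.012     ]]
obj [[ 0.47213511  0.34114567  0.03      ]
 [ 0.59010254 -0.22155089  0.03      ]
 [ 0.48264392 -0.24970166  0.03      ]
 [ 0.70441962 -0.0722709   0.03      ]]
scene pin {'x': np.float64(-0.014503930966439808), 'y': np.float64(-0.08497791696843099), 'slope': np.float64(0.03788186956501346), 'zax': np.float64(0.04103794716135278), 'ext': (np.float64(-0.1480205861626622), np.float64(0.11901272422978258)), 'n': 3068}
0.2
```

Request:
servo_tool([
  {"angular": [0,0,2],"translation": [-15,-13,0],"gripper": 1},
  {"angular": [0,0,6],"translation": [-45,-39,0],"gripper": 1},
  {"angular": [0,0,10],"translation": [-75,-65,0],"gripper": 1},
  {"angular": [0,0,15],"translation": [-105,-91,0],"gripper": 1},
  {"angular": [0,0,20],"translation": [-135,-117,0],"gripper": 1},
  {"angular": [0,0,25],"translation": [-165,-143,0],"gripper": 1},
  {"angular": [0,0,30],"translation": [-195,-170,0],"gripper": 1},
  {"angular": [0,0,34],"translation": [-225,-196,0],"gripper": 1},
])

```text
time_s: 0.87
tool_pos: [0.3317, 0.2882, 0.2497]
ee_rot: [-179.9, 0.0, 127.7]
wrist_force: [1.2, 0.3, 0.3]
opening: 0.0856
```

```bash
cat >> h.py <<'E'
from scipy.spatial.transform import Rotation as Ro
def rel(pos,yaw):
    s=get_state();R=Ro.from_euler("xyz",s["ee_rot"],degrees=True);T=Ro.from_euler("xyz",[180,0,yaw],degrees=True)
    print("t",s["time_s"],"pos",s["tool_pos"].round(4),"rot",s["ee_rot"].round(2),"F",s["wrist_force"].round(2),"open",round(s["opening"],4))
    print("trans mm",(R.inv().apply(np.array(pos)-s["tool_pos"])*1000).round(1),"ang",(R.inv()*T).as_rotvec(degrees=True).round(2))
E
python3 -c "
from h import *
rel([.508,-.006,.15],95.8)"
```

```text
t 0.8667 pos [0.3317 0.2882 0.2497] rot [-1.7993e+02  4.0000e-02  1.2771e+02] F [1.23 0.31 0.27] open 0.0856
trans mm [-340.5  -40.3  100. ] ang [-0.06  0.06 31.91]
```

Request:
servo_tool([
  {"angular": [0,0,5],"translation": [-40,-5,0],"gripper": 1},
  {"angular": [0,0,10],"translation": [-80,-10,0],"gripper": 1},
  {"angular": [0,0,15],"translation": [-120,-15,10],"gripper": 1},
  {"angular": [0,0,20],"translation": [-160,-20,20],"gripper": 1},
  {"angular": [0,0,25],"translation": [-195,-25,35],"gripper": 1},
  {"angular": [0,0,28],"translation": [-230,-30,45],"gripper": 1},
  {"angular": [0,0,30],"translation": [-265,-33,60],"gripper": 1},
  {"angular": [0,0,31.9],"translation": [-300,-36,70],"gripper": 1},
])

```text
time_s: 1.53
tool_pos: [0.4866, 0.027, 0.1787]
ee_rot: [-179.9, 0.0, 95.7]
wrist_force: [-0.4, 0.3, 0.0]
opening: 0.0854
```

```bash
python3 -c "
from h import *
rel([.508,-.006,.125],95.8)"
```

```text
t 1.5333 pos [0.4866 0.027  0.1787] rot [-1.799e+02  4.000e-02  9.566e+01] F [-0.4   0.29  0.03] open 0.0854
trans mm [-34.9  18.2  53.7] ang [-0.1   0.04 -0.14]
```

Request:
servo_tool([
  {"angular": [-0.1,0,0],"translation": [-12,6,10],"gripper": 1},
  {"angular": [-0.1,0,0],"translation": [-25,12,22],"gripper": 1},
  {"angular": [-0.1,0,0],"translation": [-35,18,35],"gripper": 1},
  {"angular": [-0.1,0,0],"translation": [-35,18,48],"gripper": 1},
  {"angular": [-0.1,0,0],"translation": [-35,18,60],"gripper": 1},
  {"angular": [-0.1,0,0],"translation": [-35,18,68],"gripper": 1},
  {"angular": [-0.1,0,0],"translation": [-35,18,72],"gripper": 1},
  {"angular": [-0.1,0,0],"translation": [-35,18,74],"gripper": 1},
])

```text
time_s: 2.2
tool_pos: [0.5073, -0.0059, 0.104]
ee_rot: [-179.9, 0.0, 95.7]
wrist_force: [-0.5, -0.0, 0.6]
opening: 0.0853
```

```bash
python3 -c "
from h import *
rel([.508,-.006,.091],95.8); save(snapshot('scene'),'s1.png',(180,130,380,280),4)"
```

```text
t 2.2 pos [ 0.5073 -0.0059  0.104 ] rot [-1.7992e+02  2.0000e-02  9.5680e+01] F [-0.5  -0.01  0.65] open 0.0853
trans mm [-0.1  0.7 13. ] ang [-0.08  0.02 -0.12]
```

View pics/s1.png

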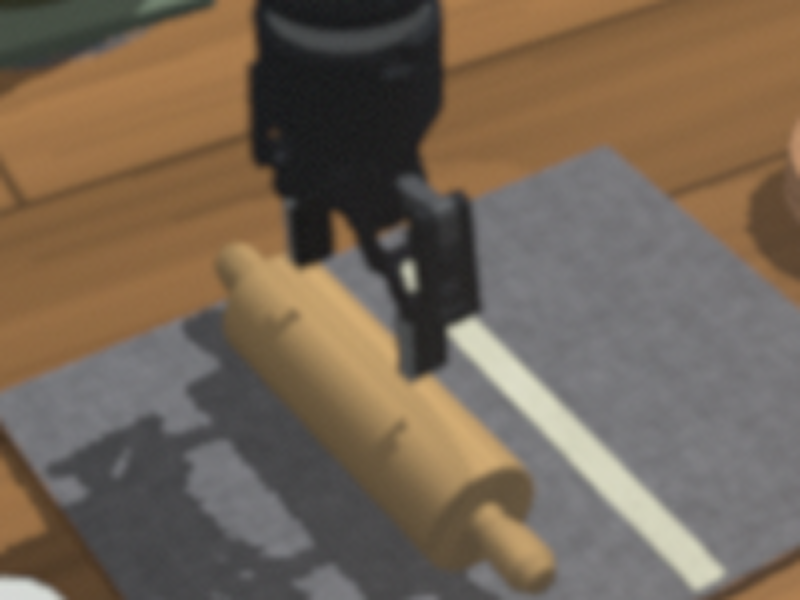

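The enlarged view shows the open jaws lined up along the pin. One fingertip is near (420,370), just above the barrel's crest. Next I'll creep down to contact.

Request:
servo_tool([
  {"angular": [-0.1,0,0],"translation": [0,0,2],"gripper": 1},
  {"angular": [-0.1,0,0],"translation": [0,0,4],"gripper": 1},
  {"angular": [-0.1,0,0],"translation": [0,0,6],"gripper": 1},
  {"angular": [-0.1,0,0],"translation": [0,0,8],"gripper": 1},
  {"angular": [-0.1,0,0],"translation": [0,0,10],"gripper": 1},
  {"angular": [-0.1,0,0],"translation": [0,0,11],"gripper": 1},
  {"angular": [-0.1,0,0],"translation": [0,0,12],"gripper": 1},
  {"angular": [-0.1,0,0],"translation": [0,0,12],"gripper": 1},
])

```text
time_s: 2.92
tool_pos: [0.5073, -0.0059, 0.092]
ee_rot: [180.0, 0.0, 95.7]
wrist_force: [0.7, 0.1, -0.4]
opening: 0.0856
```

Request:
servo_tool([
  {"angular": [0,0,0],"translation": [0,0,1],"gripper": 1},
  {"angular": [0,0,0],"translation": [0,0,2],"gripper": 1},
  {"angular": [0,0,0],"translation": [0,0,3],"gripper": 1},
  {"angular": [0,0,0],"translation": [0,0,4],"gripper": 1},
  {"angular": [0,0,0],"translation": [0,0,5],"gripper": 1},
  {"angular": [0,0,0],"translation": [0,0,5],"gripper": 1},
  {"angular": [0,0,0],"translation": [0,0,5],"gripper": 1},
  {"angular": [0,0,0],"translation": [0,0,5],"gripper": 1},
])

```text
time_s: 3.58
tool_pos: [0.5073, -0.0059, 0.087]
ee_rot: [180.0, 0.0, 95.7]
wrist_force: [-0.3, -1.0, 0.5]
opening: 0.0853
```

Request:
servo_tool([
  {"angular": [0,0,0],"translation": [0,0,1],"gripper": 1},
  {"angular": [0,0,0],"translation": [0,0,2],"gripper": 1},
  {"angular": [0,0,0],"translation": [0,0,3],"gripper": 1},
  {"angular": [0,0,0],"translation": [0,0,4],"gripper": 1},
  {"angular": [0,0,0],"translation": [0,0,5],"gripper": 1},
  {"angular": [0,0,0],"translation": [0,0,6],"gripper": 1},
  {"angular": [0,0,0],"translation": [0,0,6],"gripper": 1},
  {"angular": [0,0,0],"translation": [0,0,6],"gripper": 1},
])

```text
time_s: 4.25
tool_pos: [0.5073, -0.0059, 0.0809]
ee_rot: [180.0, 0.0, 95.7]
wrist_force: [-0.1, -0.7, 0.2]
opening: 0.0854
```

Request:
servo_tool([
  {"angular": [0,0,0],"translation": [0,0,0.5],"gripper": 1},
  {"angular": [0,0,0],"translation": [0,0,1],"gripper": 1},
  {"angular": [0,0,0],"translation": [0,0,1.5],"gripper": 1},
  {"angular": [0,0,0],"translation": [0,0,2],"gripper": 1},
  {"angular": [0,0,0],"translation": [0,0,2.5],"gripper": 1},
  {"angular": [0,0,0],"translation": [0,0,3],"gripper": 1},
  {"angular": [0,0,0],"translation": [0,0,3],"gripper": 1},
  {"angular": [0,0,0],"translation": [0,0,3],"gripper": 1},
])

```text
time_s: 4.92
tool_pos: [0.5073, -0.0059, 0.0779]
ee_rot: [180.0, 0.0, 95.7]
wrist_force: [-0.2, -0.7, 1.0]
opening: 0.0853
```

Request:
servo_tool([
  {"angular": [0,0,0],"translation": [0,0,0.2],"gripper": 1},
  {"angular": [0,0,0],"translation": [0,0,0.4],"gripper": 1},
  {"angular": [0,0,0],"translation": [0,0,0.6],"gripper": 1},
  {"angular": [0,0,0],"translation": [0,0,0.8],"gripper": 1},
  {"angular": [0,0,0],"translation": [0,0,1],"gripper": 1},
  {"angular": [0,0,0],"translation": [0,0,1],"gripper": 1},
  {"angular": [0,0,0],"translation": [0,0,1],"gripper": 1},
  {"angular": [0,0,0],"translation": [0,0,1],"gripper": 1},
])

```text
time_s: 5.58
tool_pos: [0.5074, -0.0061, 0.0778]
ee_rot: [180.0, 0.0, 95.7]
wrist_force: [-3.2, -0.7, 7.5]
opening: 0.0854
```

Request:
servo_tool([
  {"angular": [0,0,0],"translation": [2,0,1],"gripper": 1},
  {"angular": [0,0,0.1],"translation": [5,0,1],"gripper": 1},
  {"angular": [0,0,0.2],"translation": [9,0,1],"gripper": 1},
  {"angular": [0,0,0.3],"translation": [13,0,1],"gripper": 1},
  {"angular": [0,0,0.4],"translation": [17,0,1],"gripper": 1},
  {"angular": [0,0,0.4],"translation": [21,0,1],"gripper": 1},
  {"angular": [0,0,0.4],"translation": [23,0,1],"gripper": 1},
  {"angular": [0,0,0.4],"translation": [24,0,1],"gripper": 1},
])

```text
time_s: 6.25
tool_pos: [0.5052, 0.0181, 0.0773]
ee_rot: [180.0, 0.1, 95.3]
wrist_force: [-2.2, 0.1, 4.6]
opening: 0.0857
```

```bash
cat >> h.py <<'E'
T0=(np.array([.5184,.0785]),None,np.array([.99778,.0666]))
E
python3 -c "
from h import *
rel([.508,-.006,.0778],95.8); s=snapshot('scene');print(pin(s,T0)); save(s,'s2.png',(180,130,380,280),4)"
```

```text
t 6.25 pos [0.5052 0.0181 0.0773] rot [1.7996e+02 6.0000e-02 9.5330e+01] F [-2.15  0.15  4.59] open 0.0857
trans mm [-24.2   0.6  -0.4] ang [ 0.04  0.06 -0.47]
{'x': np.float64(-0.015442093065057214), 'y': np.float64(-0.07287678270023122), 'slope': np.float64(0.034599517653259054), 'zax': np.float64(0.04113702395354552), 'ext': (np.float64(-0.15029549943061726), np.float64(0.11941131330050284)), 'n': 2967}
```

View pics/s2.png

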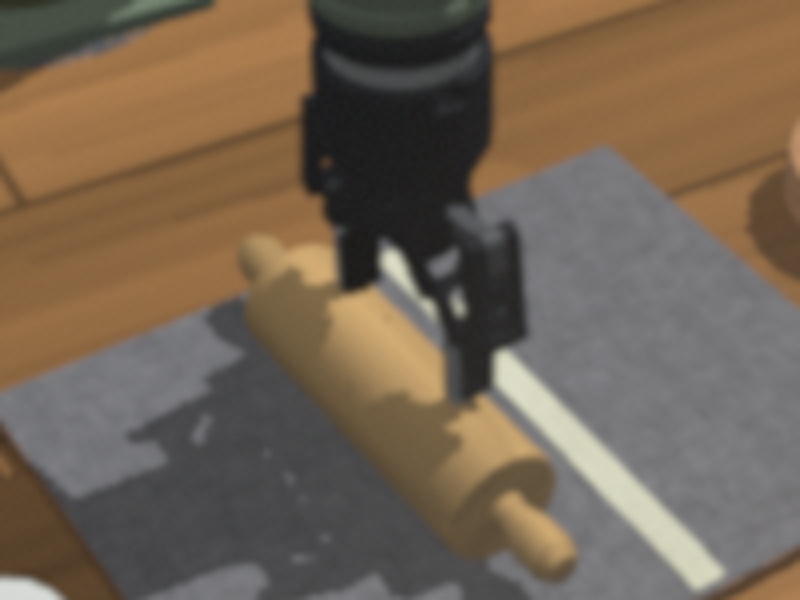

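The pin moved 12 mm for 24 mm of finger travel, so it is rolling. The fingers are now about 12 mm ahead of the crest, so I'll work in short strokes: lift, step back, press, push.

Request:
servo_tool([
  {"angular": [0,0,0],"translation": [0,0,-4],"gripper": 1},
  {"angular": [0,0,0],"translation": [0,0,-8],"gripper": 1},
  {"angular": [0,0,0],"translation": [-10,0,-8],"gripper": 1},
  {"angular": [0,0,0],"translation": [-20,0,-8],"gripper": 1},
  {"angular": [0,0,0],"translation": [-20,0,-4],"gripper": 1},
  {"angular": [0,0,0],"translation": [-20,0,-1.5],"gripper": 1},
  {"angular": [0,0,0],"translation": [-20,0,0],"gripper": 1},
  {"angular": [0,0,0],"translation": [-20,0,0.4],"gripper": 1},
])

```text
time_s: 6.97
tool_pos: [0.5069, -0.0023, 0.0776]
ee_rot: [-180.0, 0.1, 95.3]
wrist_force: [-4.5, -1.5, 11.3]
opening: 0.0856
```

```bash
python3 -c "
from h import *
rel([.508,-.006,.0778],95.8); s=snapshot('scene');print(pin(s,T0))"
```

```text
t 6.9667 pos [ 0.5069 -0.0023  0.0776] rot [-1.7998e+02  6.0000e-02  9.5300e+01] F [-4.5  -1.45 11.26] open 0.0856
trans mm [-3.8  0.7 -0.2] ang [-0.02  0.06 -0.5 ]
{'x': np.float64(-0.015276923335579055), 'y': np.float64(-0.07268310915724156), 'slope': np.float64(0.03394017666174509), 'zax': np.float64(0.04115899429075826), 'ext': (np.float64(-0.1499627110708895), np.float64(0.11940886439973138)), 'n': 2629}
```

Request:
servo_tool([
  {"angular": [0,0,0],"translation": [3,0,0.5],"gripper": 1},
  {"angular": [0,0,0],"translation": [8,0,0.6],"gripper": 1},
  {"angular": [0,0,0],"translation": [14,0,0.7],"gripper": 1},
  {"angular": [0,0,0],"translation": [20,0,0.7],"gripper": 1},
  {"angular": [0,0,0],"translation": [26,0,0.7],"gripper": 1},
  {"angular": [0,0,0],"translation": [31,0,0.7],"gripper": 1},
  {"angular": [0,0,0],"translation": [34,0,0.7],"gripper": 1},
  {"angular": [0,0,0],"translation": [34,0,0.7],"gripper": 1},
])

```text
time_s: 7.68
tool_pos: [0.5035, 0.0323, 0.0776]
ee_rot: [-179.9, 0.0, 95.3]
wrist_force: [-4.2, -0.3, 9.1]
opening: 0.0855
```

Request:
servo_tool([
  {"angular": [0,0,0],"translation": [0,0,-4],"gripper": 1},
  {"angular": [0,0,0],"translation": [0,0,-8],"gripper": 1},
  {"angular": [0,0,0],"translation": [-9,0,-8],"gripper": 1},
  {"angular": [0,0,0],"translation": [-17,0,-8],"gripper": 1},
  {"angular": [0,0,0],"translation": [-17,0,-4],"gripper": 1},
  {"angular": [0,0,0],"translation": [-17,0,-1.5],"gripper": 1},
  {"angular": [0,0,0],"translation": [-17,0,0],"gripper": 1},
  {"angular": [0,0,0],"translation": [-17,0,0.2],"gripper": 1},
])

```text
time_s: 8.35
tool_pos: [0.5049, 0.0151, 0.0776]
ee_rot: [-179.9, 0.0, 95.3]
wrist_force: [-3.6, -0.7, 7.0]
opening: 0.0853
```

```bash
python3 -c "
from h import *
rel([.508,-.006,.0778],95.8); s=snapshot('scene');p=pin(s,T0);print(p)
q=get_state()['tool_pos'][:2]-T0[0];print('tool in tape',q@T0[2],q@[-.0666,.9978])"
```

```text
t 8.35 pos [0.5049 0.0151 0.0776] rot [-1.7987e+02  4.0000e-02  9.5290e+01] F [-3.59 -0.75  7.04] open 0.0853
trans mm [-21.3   1.2  -0.2] ang [-0.13  0.04 -0.51]
{'x': np.float64(-0.015568907829199258), 'y': np.float64(-0.055042322581661585), 'slope': np.float64(0.033832334426911054), 'zax': np.float64(0.0411594965591349), 'ext': (np.float64(-0.15075339087388517), np.float64(0.11961557521548666)), 'n': 2592}
tool in tape -0.01775204336828746 -0.062312760075037256
```

Request:
servo_tool([
  {"angular": [0,0,0],"translation": [3,0,0.5],"gripper": 1},
  {"angular": [0,0,0],"translation": [8,0,0.6],"gripper": 1},
  {"angular": [0,0,0],"translation": [14,0,0.7],"gripper": 1},
  {"angular": [0,0,0],"translation": [20,0,0.7],"gripper": 1},
  {"angular": [0,0,0],"translation": [26,0,0.7],"gripper": 1},
  {"angular": [0,0,0],"translation": [31,0,0.7],"gripper": 1},
  {"angular": [0,0,0],"translation": [34,0,0.7],"gripper": 1},
  {"angular": [0,0,0],"translation": [34,0,0.7],"gripper": 1},
])

```text
time_s: 9.07
tool_pos: [0.5014, 0.0497, 0.0776]
ee_rot: [-179.8, 0.0, 95.3]
wrist_force: [-3.4, 0.9, 8.0]
opening: 0.0851
```

Request:
servo_tool([
  {"angular": [0,0,0],"translation": [0,0,-4],"gripper": 1},
  {"angular": [0,0,0],"translation": [0,0,-8],"gripper": 1},
  {"angular": [0,0,0],"translation": [-9,0,-8],"gripper": 1},
  {"angular": [0,0,0],"translation": [-17,0,-8],"gripper": 1},
  {"angular": [0,0,0],"translation": [-17,0,-4],"gripper": 1},
  {"angular": [0,0,0],"translation": [-17,0,-1.5],"gripper": 1},
  {"angular": [0,0,0],"translation": [-17,0,0],"gripper": 1},
  {"angular": [0,0,0],"translation": [-17,0,0.2],"gripper": 1},
])

```text
time_s: 9.73
tool_pos: [0.5029, 0.0324, 0.0776]
ee_rot: [-179.8, 0.0, 95.3]
wrist_force: [-3.2, -0.5, 6.6]
opening: 0.0855
```

Request:
servo_tool([
  {"angular": [0,0,0],"translation": [3,0,0.5],"gripper": 1},
  {"angular": [0,0,0],"translation": [8,0,0.6],"gripper": 1},
  {"angular": [0,0,0],"translation": [14,0,0.7],"gripper": 1},
  {"angular": [0,0,0],"translation": [20,0,0.7],"gripper": 1},
  {"angular": [0,0,0],"translation": [26,0,0.7],"gripper": 1},
  {"angular": [0,0,0],"translation": [31,0,0.7],"gripper": 1},
  {"angular": [0,0,0],"translation": [34,0,0.7],"gripper": 1},
  {"angular": [0,0,0],"translation": [34,0,0.7],"gripper": 1},
])

```text
time_s: 10.4
tool_pos: [0.4995, 0.067, 0.0777]
ee_rot: [-179.8, 0.0, 95.4]
wrist_force: [-4.4, -0.6, 8.5]
opening: 0.0851
```

Request:
servo_tool([
  {"angular": [0,0,0],"translation": [0,0,-4],"gripper": 1},
  {"angular": [0,0,0],"translation": [0,0,-8],"gripper": 1},
  {"angular": [0,0,0],"translation": [-9,0,-8],"gripper": 1},
  {"angular": [0,0,0],"translation": [-17,0,-8],"gripper": 1},
  {"angular": [0,0,0],"translation": [-17,0,-4],"gripper": 1},
  {"angular": [0,0,0],"translation": [-17,0,-1.5],"gripper": 1},
  {"angular": [0,0,0],"translation": [-17,0,0],"gripper": 1},
  {"angular": [0,0,0],"translation": [-17,0,0.2],"gripper": 1},
])

```text
time_s: 11.07
tool_pos: [0.5009, 0.0497, 0.0777]
ee_rot: [-179.7, 0.0, 95.3]
wrist_force: [-3.6, -0.7, 6.2]
opening: 0.0851
```

```bash
python3 -c "
from h import *
rel([.508,-.006,.0778],95.8); s=snapshot('scene');p=pin(s,T0);print(p)
q=get_state()['tool_pos'][:2]-T0[0];print('tool in tape',q@T0[2],q@[-.0666,.9978])"
```

```text
t 11.0667 pos [0.5009 0.0497 0.0777] rot [-1.797e+02  1.000e-02  9.533e+01] F [-3.63 -0.71  6.25] open 0.0851
trans mm [-56.1   1.9  -0.1] ang [-0.3   0.01 -0.47]
{'x': np.float64(-0.017238280245006316), 'y': np.float64(-0.019748968085091752), 'slope': np.float64(0.03417986374519596), 'zax': np.float64(0.041205920733475704), 'ext': (np.float64(-0.15289215729360456), np.float64(0.11841559680359193)), 'n': 2607}
tool in tape -0.01935173163475323 -0.02748003091171311
```

Request:
servo_tool([
  {"angular": [0,0,0],"translation": [3,0,0.5],"gripper": 1},
  {"angular": [0,0,0],"translation": [8,0,0.6],"gripper": 1},
  {"angular": [0,0,0],"translation": [14,0,0.7],"gripper": 1},
  {"angular": [0,0,0],"translation": [20,0,0.7],"gripper": 1},
  {"angular": [0,0,0],"translation": [26,0,0.7],"gripper": 1},
  {"angular": [0,0,0],"translation": [32,0,0.7],"gripper": 1},
  {"angular": [0,0,0],"translation": [36,0,0.7],"gripper": 1},
  {"angular": [0,0,0],"translation": [36,0,0.7],"gripper": 1},
])

```text
time_s: 11.78
tool_pos: [0.4973, 0.0865, 0.0777]
ee_rot: [-179.7, -0.0, 95.4]
wrist_force: [-3.9, -0.1, 8.8]
opening: 0.0853
```

Request:
servo_tool([
  {"angular": [0,0,0],"translation": [0,0,-3],"gripper": 1},
  {"angular": [0,0,0],"translation": [0,0,-8],"gripper": 1},
  {"angular": [0,0,0],"translation": [0,0,-20],"gripper": 1},
  {"angular": [0,0,0],"translation": [0,0,-40],"gripper": 1},
  {"angular": [0,0,0],"translation": [20,0,-70],"gripper": 1},
  {"angular": [0,0,0],"translation": [55,0,-90],"gripper": 1},
  {"angular": [0,0,0],"translation": [90,0,-100],"gripper": 1},
  {"angular": [0,0,0],"translation": [120,0,-110],"gripper": 1},
])

```text
time_s: 12.45
tool_pos: [0.487, 0.2076, 0.1894]
ee_rot: [-179.8, -0.1, 95.3]
wrist_force: [-0.2, 0.3, -0.0]
opening: 0.085
```

Request:
servo_tool([
  {"angular": [0,0,0],"translation": [40,0,0],"gripper": 1},
  {"angular": [0,0,0],"translation": [80,0,0],"gripper": 1},
  {"angular": [0,0,0],"translation": [120,0,0],"gripper": 1},
  {"angular": [0,0,0],"translation": [150,0,0],"gripper": 1},
  {"angular": [0,0,0],"translation": [170,0,0],"gripper": 1},
  {"angular": [0,0,0],"translation": [180,0,0],"gripper": 1},
  {"angular": [0,0,0],"translation": [180,0,0],"gripper": 1},
  {"angular": [0,0,0],"translation": [180,0,0],"gripper": 1},
])

```text
time_s: 13.12
tool_pos: [0.4702, 0.3862, 0.1892]
ee_rot: [-179.8, 0.0, 95.4]
wrist_force: [-0.2, -0.1, 0.1]
opening: 0.0853
```

```bash
python3 -c "
from h import *
rel([.508,-.006,.0778],95.8)
for n in('scene','top'):
  s=snapshot(n);print(n,pin(s,T0))
save(s,'t3.png',(200,180,440,380),3)"
```

```text
t 13.1167 pos [0.4702 0.3862 0.1892] rot [-179.78    0.     95.37] F [-0.17 -0.06  0.13] open 0.0853
trans mm [-394.     1.4  111.4] ang [-0.22 -0.   -0.43]
scene {'x': np.float64(-0.01842211225309063), 'y': np.float64(-0.0012543695397551663), 'slope': np.float64(0.03453525601686181), 'zax': np.float64(0.04105362701543696), 'ext': (np.float64(-0.15309434612277578), np.float64(0.11625012161659452)), 'n': 2852}
top {'x': np.float64(-0.01833208698932881), 'y': np.float64(0.00040009284884507854), 'slope': np.float64(0.03171234246598984), 'zax': np.float64(0.04214586184782592), 'ext': (np.float64(-0.15217693036248264), np.float64(0.11551275638382502)), 'n': 4150}
```

View pics/t3.png

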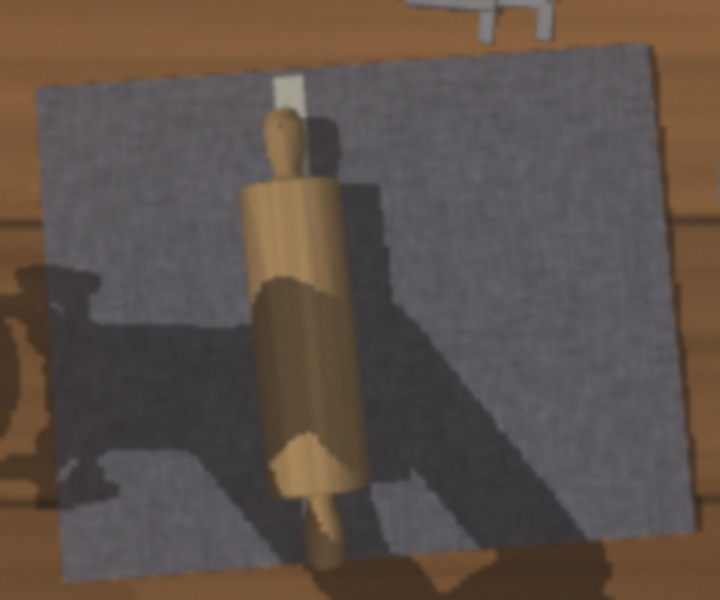

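The crop shows the barrel lying over the tape, whose upper end shows at (289,92). The handles at (284,125) and (322,545) follow its line. The top camera puts the pin 0.4 mm from the centre line, −18 mm along the tape and 0.032 rad off its direction, and the arm is clear, so I'm handing in.

```bash
python3 -c "
from h import *
s=snapshot('top');p=pin(s,T0);print(p['y'],p['slope']);print(get_state()['wrist_force']);print(sign_off())"
```

```text
0.00040542426323490017 0.03264850269599815
[-0.24406157  0.11062011  0.62074857]
the job is handed in; nothing more can be done
None
```

The pin rolled about 84 mm across the canvas and is at rest over the tape. I handed the job in at about 13 s on the robot's clock. I pressed the open fingertips lightly on its crest (about 5–11 N) and pushed in five short strokes, lifting clear between them. It was never gripped or lifted.

Last checks before handing in:

| Check | Measured | Limit |
|---|---|---|
| Distance from tape centre line | +0.4 mm (top camera), −1.3 mm (scene camera) | 9 mm |
| Offset along the tape | −18 mm | 60 mm |
| Angle to the tape | about 0.033 rad (0.032–0.035) | 0.10 rad |
| Axis height | about 41–42 mm | 38–46 mm |

- **Camera disagreement:** the two cameras differ by about 1.7 mm across the tape, which is within their stated calibration.
- **Rest:** two top pictures 0.05 s apart gave the same position, with the arm well clear and touching nothing.
- **Quarter turn:** I did not measure the roll angle directly. 84 mm of travel on a 30 mm radius works out to about 2.8 rad.
- **Other objects:** I did not re-measure the saucers, jar, stamp and caliper afterwards. No fingers went down near them.
- **Left as it was:** the pin started about 2° off the tape's direction, and I left that small angle uncorrected.

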